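# Find the socket that fits the sharpener's wheel nut

### The job

The bench sharpener is due for a new wheel: first make it safe by pressing its red stop button all the way down and letting it spring back, without pressing the green start button. Then try the sockets from the tray on the nut in the middle of the wheel until you find the one that fits, standing any that do not fit back upright in the tray. Finish while still holding the right socket in the gripper, upright and fully down over the nut; leave the hammer, the tape measure and the chisel where they lie.

Things in the scene. Friction and masses are not known exactly. Their poses are not given: they have to be found in the camera images.
- stop_button (a joint): travel of the red stop button (round cap, 28 mm diameter): 0 up, 0.006 m fully down; a spring returns it; fully down takes 5 N
- stop_button_top (a point): centre of the top face of the red stop button when up, 18 mm above the grey switch plate that lies level on the sharpener's motor housing; press straight down
- start_button (a joint): travel of the green start button (round cap, 22 mm diameter), 68 mm from the red one on the same plate and just as tall: 0 up, 0.006 m down; not to be pressed
- start_button_top (a point): centre of the top face of the green start button
- nut_seat (a point): brassy hexagon nut, 22 mm across flats, 14 mm tall, chamfered on top, axis upright, in the middle of the level pinkish grinding wheel. Point on its axis at its underside, where it stands on a flat steel flange of 60 mm diameter; z up; x square to one of its flats. It turns only with the wheel, stiffly (0.3 N m). A socket that fits goes down until its mouth rim rests on the flange
- spindle_end (a point): tip of the 14 mm thick threaded spindle that stands 9 mm out of the nut. Of the two wide sockets one has an opening 24 mm across flats that goes over the nut with 1 mm play a side when the flats line up within about 10 degrees; the other's is 19 mm across flats, and it stops on top of the nut
- sharpener: blue-grey bench sharpener, fixed; origin on the bench under the spindle; base 250 by 375 mm. Wheel 200 mm wide, its top 125 mm above the bench, in a trough of 124 mm radius, 108 mm tall. Motor housing on its -y side, 190 mm from the spindle, with a level switch plate 150 mm above the bench. On its +x side, 135 mm from the spindle, a tool rest bar crosses at 155 mm (end knobs to 160 mm)
- tray: black tray, fixed, 78 mm (its x) by 216 mm (its y), 16 mm tall, floor 4 mm thick; two thin walls split it along y into three bays, centres at y = -70.5, 0 and +70.5 mm, each 70 by 66 mm inside; one socket stands in each bay, in any order. Origin at the centre of its underside
- socket_a_center (a point): one of the two wide deep impact sockets, alike outside: steel grey, 34 mm diameter, 80 mm tall, about 0.3 kg, standing mouth down, square drive hole on top. Point at its centre, 40 mm above the mouth rim; z up its axis. Hexagon opening in the underside, 34 mm deep; x points square to one of its flats and along the 5 mm cross hole through the side, 12 mm below the top. Which of the two fits the nut is not marked
- socket_b_center (a point): one of the two wide deep impact sockets, alike outside: steel grey, 34 mm diameter, 80 mm tall, about 0.3 kg, standing mouth down, square drive hole on top. Point at its centre, 40 mm above the mouth rim; z up its axis. Hexagon opening in the underside, 34 mm deep; x points square to one of its flats and along the 5 mm cross hole through the side, 12 mm below the top. Which of the two fits the nut is not marked
- socket_c_center (a point): the slim deep impact socket: steel grey, 24 mm diameter, 80 mm tall, about 0.17 kg, standing mouth down in the tray like the two wide ones, square drive hole on top. Point at its centre, 40 mm above the mouth rim; z up its axis. Its hexagon opening is 15 mm across flats, plainly too small for the nut
- hammer: bystander: hammer with wooden handle, 300 mm long, lying on the bench; origin under its middle
- tape_measure: bystander: yellow tape measure, 70 by 62 by 36 mm, lying on the bench; origin under its middle
- chisel: bystander: wood chisel with red handle, 280 mm long, lying on the bench beside the tray; origin under its middle
There are look-alikes about, which are no part of the job. What is shaped like the part that bears socket_c_center but blue or yellow is not meant.

How it is judged:
On the way, in this order (a step that is already met when the one before it is completed fails the run):
1. the red stop button is pressed fully down (value of joint stop_button above 0.005 m), for 0.05 s.
2. the red stop button has sprung back up (value of joint stop_button below 0.001 m), for 0.1 s.
3. the socket that fits is held fully down over the nut (((z of socket_a_center in the frame of nut_seat below 0.044 m and horizontal distance between socket_a_center and nut_seat below 0.005 m and angle between socket_a_center's own z axis and vertical below 0.1 rad and contact force between the fingers and socket_a above 3 N) or (z of socket_b_center in the frame of nut_seat below 0.044 m and horizontal distance between socket_b_center and nut_seat below 0.005 m and angle between socket_b_center's own z axis and vertical below 0.1 rad and contact force between the fingers and socket_b above 3 N) or (z of socket_c_center in the frame of nut_seat below 0.044 m and horizontal distance between socket_c_center and nut_seat below 0.005 m and angle between socket_c_center's own z axis and vertical below 0.1 rad and contact force between the fingers and socket_c above 3 N))), for 0.2 s.
At the end, for the whole second after the job is handed in: The socket that fits is upright (within 6 degrees) over the nut, its mouth rim within 4 mm of the flange and its axis within 5 mm of the nut's, still, and gripped by the fingers (over 3 N); the two others stand upright, at rest and let go in the tray; the red button is up (((z of socket_a_center in the frame of nut_seat below 0.044 m and horizontal distance between socket_a_center and nut_seat below 0.005 m and angle between socket_a_center's own z axis and vertical below 0.1 rad and contact force between the fingers and socket_a above 3 N and linear speed of each of socket_a, socket_b, socket_c below 0.02 m/s and x of socket_b_center in the frame of tray between -0.037 and 0.037 m and y of socket_b_center in the frame of tray between -0.106 and 0.106 m and z of each of socket_b_center, socket_c_center in the frame of tray below 0.05 m and angle between each of socket_b_center, socket_c_center's own z axis and vertical below 0.15 rad and contact force between the fingers and socket_b below 0.1 N and x of socket_c_center in the frame of tray between -0.037 and 0.037 m and y of socket_c_center in the frame of tray between -0.106 and 0.106 m and contact force between the fingers and socket_c below 0.1 N) or (z of socket_b_center in the frame of nut_seat below 0.044 m and horizontal distance between socket_b_center and nut_seat below 0.005 m and angle between socket_b_center's own z axis and vertical below 0.1 rad and contact force between the fingers and socket_b above 3 N and linear speed of each of socket_b, socket_a, socket_c below 0.02 m/s and x of socket_a_center in the frame of tray between -0.037 and 0.037 m and y of socket_a_center in the frame of tray between -0.106 and 0.106 m and z of each of socket_a_center, socket_c_center in the frame of tray below 0.05 m and angle between each of socket_a_center, socket_c_center's own z axis and vertical below 0.15 rad and contact force between the fingers and socket_a below 0.1 N and x of socket_c_center in the frame of tray between -0.037 and 0.037 m and y of socket_c_center in the frame of tray between -0.106 and 0.106 m and contact force between the fingers and socket_c below 0.1 N) or (z of socket_c_center in the frame of nut_seat below 0.044 m and horizontal distance between socket_c_center and nut_seat below 0.005 m and angle between socket_c_center's own z axis and vertical below 0.1 rad and contact force between the fingers and socket_c above 3 N and linear speed of each of socket_c, socket_a, socket_b below 0.02 m/s and x of socket_a_center in the frame of tray between -0.037 and 0.037 m and y of socket_a_center in the frame of tray between -0.106 and 0.106 m and z of each of socket_a_center, socket_b_center in the frame of tray below 0.05 m and angle between each of socket_a_center, socket_b_center's own z axis and vertical below 0.15 rad and contact force between the fingers and socket_a below 0.1 N and x of socket_b_center in the frame of tray between -0.037 and 0.037 m and y of socket_b_center in the frame of tray between -0.106 and 0.106 m and contact force between the fingers and socket_b below 0.1 N)) and value of joint stop_button below 0.001 m); the arm keeps its last pose, push and grip.
It fails at once if the green start button is pressed (value of joint start_button above 0.003 m).
It fails at once if the hammer is moved (distance of hammer from where it was at the start of the episode above 0.03 m).
It fails at once if the tape measure is moved (distance of tape_measure from where it was at the start of the episode above 0.03 m).
It fails at once if the chisel is moved (distance of chisel from where it was at the start of the episode above 0.03 m).
It also fails if it takes over 67 s, if anything falls off the work surface, if the arm or the gripper's body presses on something with over 40 N, if the wrist force passes 120 N, or if a joint passes its speed limit or range.

### The arm

A 6-joint arm with a two-finger parallel gripper is mounted at the origin on the work surface. World frame = base frame: x ahead of the robot, y to its left, z up, the work surface at z = 0. Lengths are in m, angles in rad, forces in N, time in s.
With the tool pointing down it reaches from about 0.4 to 0.925 m from the base axis. Payload 3.4 kg.
Tool frame: the origin (TCP) lies on the centre line of the jaws, within the pads' length; the fingertips stand 11 mm ahead of it and the grasp point (between the pads) lies 8 mm behind it (arm.tcp_to_tips is the distance from the TCP to the fingertips, in m); z points along the fingers, y is the line along which they close (so a half turn about z gives the same grasp; the last joint's range is limited). The gripper opens to 85 mm and grips with 20 to 120 N. Pads are 22 mm wide; open, the fingers measure 114 mm over their backs; the gripper's body (76 mm by 85 mm) begins 54 mm behind the grasp point. The pads swing forward as they close: fully open they stand 13 mm farther back than shut.
Start: joints at [1.101, 0.307, 1.506, -0, 1.328, -0.073], TCP at [0.222, 0.531, 0.242] pointing down, gripper open.
Joint ranges: [-3.12, 3.12], [-1.05, 2.28], [0.14, 2.33], [-1.42, 4.57], [0.1, 2.73], [-2.68, 2.68]. Speed limits (rad/s): [2.57, 2.57, 3.14, 3.14, 3.14, 3.14].

### API

Orientations are given as a unit quaternion [x, y, z, w].
In Python, from station import arm, grab_frame gives the robot as it stands.
- The arm moves only by the tool jog_arm, never from a script. Its argument "motion" is a list of rows, each an object with "xyz": the shift along the tool's x, y, z in m, a list of three; "yaw": the turn about the tool's z in degrees. A call has 1 to 20 rows; each row shifts and turns the commanded pose from where the row before left it, along the tool's axes as they then stand; what a row does not reach is not made up. A row lasts 1/10 s, in which the tool goes at most 50 mm and 8.59 degrees, less where a joint would pass 70% of its speed; a pose out of reach is approached as far as the arm can. A call is refused whole if a number of a shift passes 0.05 or a number of a turn 8.59, either way. A call with a gripper value outside its range is refused whole. "hand" is the finger opening in m, from 0 to 0.0854, set as the call begins (left out, the last holds). The fingers move at their own pace and stop on an object; "force" is the grip in N (left out, the last holds). Time passes only in rows, so rows that do not move let the fingers close. It gives the time, the measured TCP pose, the force, the opening and the grip force at its end, in the units of the state.
- arm.read_state(): the state, without advancing time (a new reading comes with each control period).
- grab_frame(name): name is "scene" or "top"; returns a dict with "color" (384x512x3 uint8, red, green, blue), "range_z" (384x512 float32, m along the optical axis (not along the pixel's ray), 0 where there is no reading), "intrinsics" (3x3 intrinsics, pixels), "xyz" and "attitude" of the camera in the world. Camera axes: x right, y down, z forward; pixel columns grow to the right and rows downward; lengths in m; the calibration is good to about 2 mm. A picture is of the moment at which its call begins.
- arm.hand_in(): hands the job in; it is judged then, once.
The state is a dict: "time": time; "joints": joint angles; "joint_vel": joint speeds; "effort": joint torques, N m; "tcp_pos": TCP position; "tcp_rot": TCP orientation; "contact_force": force on the tool from outside, world axes, zero at the start; "wrist_torque": the same for the moment, N m; "grip_width": opening from 0.0 (shut) to 1.0 (fully open); "finger_force": force on a finger pad.
Only numpy, scipy, OpenCV 4.12 (cv2) and the standard library are available. Lean on these libraries where they do the work, as an engineer would, in place of code of your own. Each camera call takes 0.05 s, during which the arm holds its last target. There are 200 camera calls.

## Working session

There is one attempt and no reset: what is moved stays moved. The work goes in short steps, Python scripts to look and compute and a tool call to move; the robot and the scene stay as the last step left them, time stands still between calls to the robot, and variables do not carry over. Pictures are saved under pics/ and viewed, at most 10 in all, crops included, and the job is handed in when it is done.

Besides the shell and the picture viewer there is one more tool, called as name(argument=value, ...) on one line, values as JSON. jog_arm: Moves the arm, as the interface text tells. Its arguments: {"type":"object","properties":{"motion":{"type":"array","items":{"type":"object","properties":{"xyz":{"type":"array","items":{"type":"number"}},"yaw":{"type":"number"}}}},"hand":{"type":"number"},"force":{"type":"number"}},"required":["motion"]}

```bash
mkdir -p pics; ls; cat > h.py <<'E'
import numpy as np, cv2, pickle
from scipy.spatial.transform import Rotation as R
from station import arm, grab_frame
def grab(n):
    f=grab_frame(n); pickle.dump(f,open(f'pics/{n}.pkl','wb')); return f
def last(n): return pickle.load(open(f'pics/{n}.pkl','rb'))
def cloud(f):
    z=f['range_z'];K=np.array(f['intrinsics']);h,w=z.shape
    u,v=np.meshgrid(np.arange(w),np.arange(h))
    p=np.stack([(u-K[0,2])/K[0,0]*z,(v-K[1,2])/K[1,1]*z,z],-1)
    return p@R.from_quat(f['attitude']).as_matrix().T+np.array(f['xyz'])
def save(f,name,crop=None,s=1):
    im=cv2.cvtColor(f['color'],cv2.COLOR_RGB2BGR)
    if crop: x0,y0,x1,y1=crop; im=im[y0:y1,x0:x1]
    im=cv2.resize(im,None,fx=s,fy=s,interpolation=cv2.INTER_CUBIC); cv2.imwrite(f'pics/{name}.png',im)
E
python3 - <<'E'
from h import *
for n in('top','scene'):
    f=grab(n); save(f,n+'0',None,1.5); print(n,f['xyz'],f['attitude'],f['intrinsics'])
print(arm.read_state())
E
```

```text
pics
top [0.36670421 0.05332653 1.34541201] [ 0.70388839 -0.70385044  0.06816439 -0.06700232] [[459.68666647   0.         259.0759139 ]
 [  0.         459.68666647 190.92519834]
 [  0.           0.           1.        ]]
scene [ 1.10549652 -0.75674766  0.9968788 ] [ 0.87238885  0.27237254 -0.1105734  -0.39054375] [[496.64449123   0.         255.02268129]
 [  0.         496.64449123 187.56489456]
 [  0.           0.           1.        ]]
{'time': 0.1, 'joints': array([ 1.10149000e+00,  3.07507732e-01,  1.50754551e+00,  3.48000446e-06,
        1.32840040e+00, -7.34345253e-02]), 'joint_vel': array([ 1.80019684e-05, -3.12906284e-03, -2.60516808e-03,  1.03054700e-03,
        1.32845416e-04,  5.21628451e-05]), 'effort': array([ 5.68538489e-04, -4.58529425e+01, -2.52608246e+01,  1.48534145e-04,
        5.70129720e-03,  3.39493238e-05]), 'tcp_pos': array([0.22143888, 0.52999276, 0.24146663]), 'tcp_rot': array([ 1.96646282e-01,  9.80474056e-01, -8.95991102e-04, -2.51048164e-04]), 'contact_force': array([0.43785107, 0.08407343, 0.24006092]), 'wrist_torque': array([-0.01306409,  0.02612168, -0.04534768]), 'finger_force': 0.0, 'grip_width': 1.000246867480759}
```

View pics/top0.png

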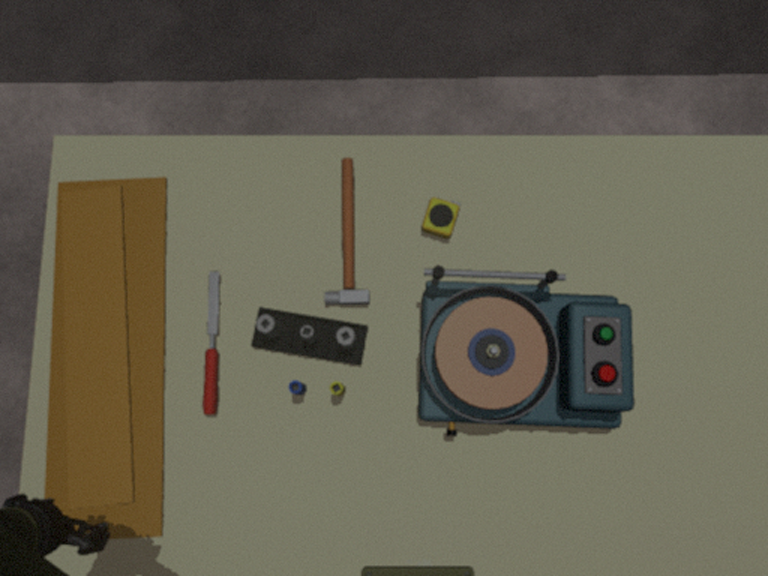

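View pics/scene0.png

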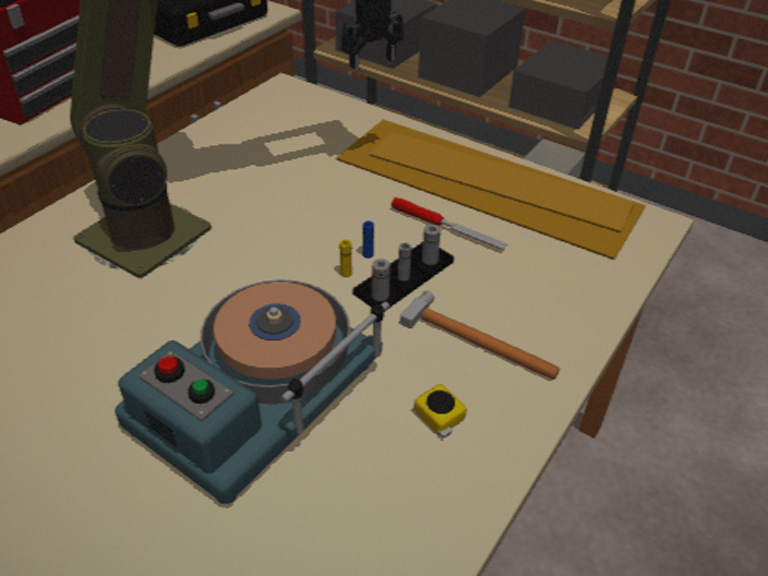

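```bash
cat > a.py <<'E'
from h import *
f=last('top');P=cloud(f);c=f['color'].astype(int);r,g,b=c[...,0],c[...,1],c[...,2]
def rep(name,m,q=None):
    p=P[m&(f['range_z']>0)]; v,u=np.nonzero(m); print(name,m.sum(),'px',u.mean().round(1),v.mean().round(1),'xyz',np.median(p,0).round(4),p.mean(0).round(4))
H,W=r.shape;U,V=np.meshgrid(np.arange(W),np.arange(H))
near=lambda u,v,R:np.hypot(U-u,V-v)<R
Z=P[...,2]
rep('red',near(403,249,14)&(Z>.155)&(r>1.8*g)); rep('green',near(403,222,14)&(Z>.155)&(g>1.5*r))
for n,u,v in(('s1',177,216),('s2',204.5,221),('s3',230.5,224)):
    rep(n,near(u,v,11)&(Z>.06)&(Z<.1))
rep('wheel',near(329,234,60)&(abs(Z-.125)<.006)&(r>1.3*b))
rep('nut',near(329,234,12)&(Z>.135))
print(Z[224:244,319:340].round(3)*1000)
m=near(205,223,55)&(c.sum(-1)<130)&(Z<.03); rep('tray',m)
rc=cv2.minAreaRect(np.argwhere(m)[:,::-1].astype(np.float32)); print(rc)
m=near(350,235,100)&(Z>.15)&(Z<.17)&(V<200);rep('bar',m)
f['color']=np.clip(f['color']*1.6,0,255).astype(np.uint8)
A=f['color'][204:240,160:250];B=f['color'][212:257,295:340]
A=cv2.resize(A,None,fx=8,fy=8,interpolation=cv2.INTER_CUBIC);B=cv2.resize(B,(360,360)[::1],interpolation=cv2.INTER_CUBIC)
g2=last('scene');C=g2['color']
S=cv2.resize(C[140:205,230:310],None,fx=5,fy=5,interpolation=cv2.INTER_CUBIC);T=cv2.resize(C[195:230,160:205],None,fx=8,fy=8,interpolation=cv2.INTER_CUBIC)
can=np.zeros((600,790,3),np.uint8)
def put(im,x,y):
    h,w=im.shape[:2];h=min(h,600-y);w=min(w,790-x);can[y:y+h,x:x+w]=im[:h,:w]
put(cv2.resize(A,(450,180)),0,0);put(cv2.resize(B,(330,330)),455,0);put(cv2.resize(S,(450,366)),0,190);put(cv2.resize(T,(330,256)),455,335)
cv2.imwrite('pics/crop1.png',can[...,::-1])
E
python3 a.py
```

```text
red 121 px 404.2 248.6 xyz [ 0.4449 -0.3178  0.1705] [ 0.4452 -0.3181  0.1692]
green 76 px 403.6 222.1 xyz [ 0.5131 -0.3203  0.1699] [ 0.513  -0.3207  0.1692]
s1 131 px 177.5 215.2 xyz [0.5439 0.2786 0.0815] [0.5435 0.2779 0.079 ]
s2 70 px 205.0 220.6 xyz [0.5293 0.2018 0.0792] [0.5287 0.2014 0.0758]
s3 125 px 230.5 223.4 xyz [0.521  0.1312 0.082 ] [0.5204 0.1304 0.0794]
wheel 3470 px 327.6 234.6 xyz [ 0.4843 -0.131   0.1243] [ 0.4857 -0.1308  0.1243]
nut 79 px 328.7 232.7 xyz [ 0.4873 -0.1296  0.1446] [ 0.4877 -0.1302  0.1455]
[[ 131.  127.  125.  132.  132.  130.  130.  128.  135.  127.  127.  129.
   128.  125.  131.  120.  118.  127.  128.  125.  126.]
 [ 129.  126.  134.  131.  128.  130.  128.  133.  131.  127.  127. 1345.
   132.  129.  127.  130.  126.  127.  126.  127.  123.]
 [ 125.  130.  131.  125.  131.  133.  131.  128.  128.  133.  131.  131.
   134.  130.  132.  129.  128.  130.  126.  129.  125.]
 [ 130.  129.  128.  130.  129.  126.  132.  132.  126.  128.  132.  129.
   128.  130.  130.  126.  129.  130.  128.  128.  132.]
 [ 128.  131.  130.  127.  125.  126.  125
[... 1609 characters left out ...]
3.  132.  130.  130.  130.  133.  131.  133.  125.]
 [ 124.  130.  130.  132.  133.  132.  132.  129.  131.  129.  129.  131.
   131.  128.  126.  132.  132.  131.  124.  124.  123.]
 [ 124.  127.  131.  128.  128.  132.  132.  133.  132.  128.  133.  133.
   129.  130.  133.  128.  135.  124.  123.  126.  126.]
 [ 131. 1345.  127.  132.  129.  131.  133.  131.  133.  134.  124.  129.
   132.  129.  129.  132.  128.  126.  126.  127.  131.]]
tray 1438 px 206.9 225.1 xyz [0.5218 0.2026 0.0042] [0.5245 0.2037 0.0055]
((203.8057098388672, 236.46670532226562), (73.1050033569336, 51.618446350097656), 9.727578163146973)
bar 415 px 330.6 182.1 xyz [ 0.6216 -0.1367  0.1543] [ 0.6214 -0.1381  0.155 ]
```

View pics/crop1.png

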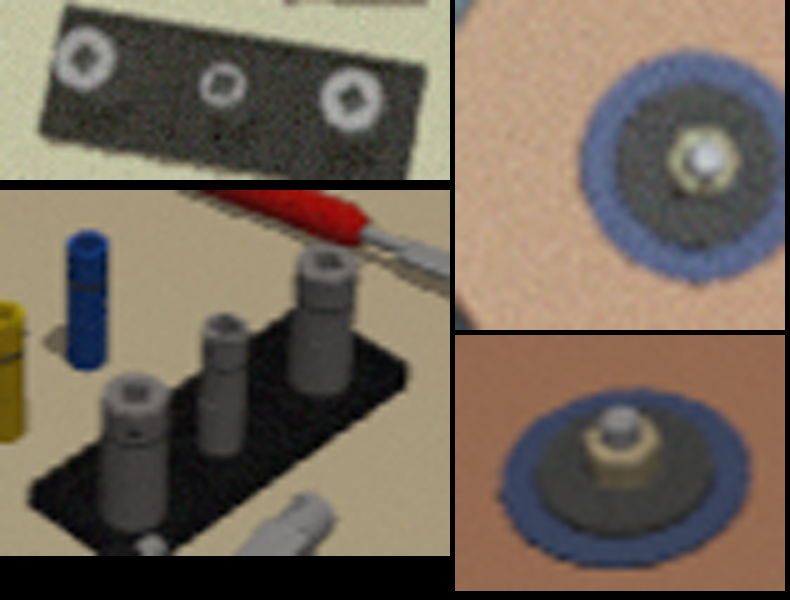

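jog_arm(motion=[{"xyz": [0,0,0],"yaw": 8.41},{"xyz": [0,0,0],"yaw": 8.41},{"xyz": [0,0,0],"yaw": 8.41},{"xyz": [0,0,0],"yaw": 8.41},{"xyz": [0,0,0],"yaw": 8.41},{"xyz": [0,0,0],"yaw": 8.41},{"xyz": [0,0,0],"yaw": 8.41},{"xyz": [0,0,0],"yaw": 8.41}], hand=0)

```text
time: 0.9
tcp_pos: [0.2215, 0.5302, 0.2417]
tcp_rot: [0.709, 0.705, -0.001, 0.0]
contact_force: [0.5, 0.1, -0.2]
grip_width: 0.004
finger_force: 0.0
```

jog_arm(motion=[{"xyz": [-0.036,0.031,0]},{"xyz": [-0.036,0.031,0]},{"xyz": [-0.036,0.031,0]},{"xyz": [-0.036,0.031,0]},{"xyz": [-0.036,0.031,0]},{"xyz": [-0.036,0.031,0]},{"xyz": [-0.036,0.031,0]},{"xyz": [-0.036,0.031,0]},{"xyz": [-0.036,0.031,0]},{"xyz": [-0.047,-0.005,0]},{"xyz": [-0.047,-0.005,0]},{"xyz": [-0.047,-0.005,0]},{"xyz": [-0.047,-0.005,0]},{"xyz": [-0.047,-0.005,0]},{"xyz": [-0.047,-0.005,0]},{"xyz": [-0.047,-0.005,0]},{"xyz": [-0.047,-0.005,0]},{"xyz": [-0.047,-0.005,0]},{"xyz": [-0.047,-0.005,0]},{"xyz": [-0.047,-0.005,0]}])

```text
invalid input
```

jog_arm(motion=[{"xyz": [0,0,0.02]},{"xyz": [0,0,0.02]},{"xyz": [0,0,0]},{"xyz": [0,0,0]}])

```text
invalid input
```

jog_arm(motion=[{"xyz": [-0.036,0.031,0],"yaw": 0},{"xyz": [-0.036,0.031,0],"yaw": 0},{"xyz": [-0.036,0.031,0],"yaw": 0},{"xyz": [-0.036,0.031,0],"yaw": 0},{"xyz": [-0.036,0.031,0],"yaw": 0},{"xyz": [-0.036,0.031,0],"yaw": 0},{"xyz": [-0.036,0.031,0],"yaw": 0},{"xyz": [-0.036,0.031,0],"yaw": 0},{"xyz": [-0.036,0.031,0],"yaw": 0},{"xyz": [-0.047,-0.005,0],"yaw": 0},{"xyz": [-0.047,-0.005,0],"yaw": 0},{"xyz": [-0.047,-0.005,0],"yaw": 0},{"xyz": [-0.047,-0.005,0],"yaw": 0},{"xyz": [-0.047,-0.005,0],"yaw": 0},{"xyz": [-0.047,-0.005,0],"yaw": 0},{"xyz": [-0.047,-0.005,0],"yaw": 0},{"xyz": [-0.047,-0.005,0],"yaw": 0},{"xyz": [-0.047,-0.005,0],"yaw": 0},{"xyz": [-0.047,-0.005,0],"yaw": 0},{"xyz": [-0.047,-0.005,0],"yaw": 0}])

```text
time: 2.9
tcp_pos: [0.4455, -0.312, 0.242]
tcp_rot: [0.707, 0.707, 0.0, -0.0]
contact_force: [0.9, 0.2, 0.3]
grip_width: 0.003
finger_force: 0.0
```

jog_arm(motion=[{"xyz": [0,0,0.02],"yaw": 0},{"xyz": [0,0,0.02],"yaw": 0},{"xyz": [0,0,0],"yaw": 0},{"xyz": [0,0,0],"yaw": 0}])

```text
time: 3.3
tcp_pos: [0.446, -0.31, 0.2019]
tcp_rot: [0.707, 0.707, -0.0, -0.001]
contact_force: [0.1, -0.2, 0.2]
grip_width: -0.004
finger_force: 0.0
```

jog_arm(motion=[{"xyz": [-0.008,0,0.015],"yaw": 0},{"xyz": [0,0,0.008],"yaw": 0},{"xyz": [0,0,0.003],"yaw": 0},{"xyz": [0,0,0.002],"yaw": 0},{"xyz": [0,0,0],"yaw": 0}])

```text
time: 3.8
tcp_pos: [0.4473, -0.319, 0.177]
tcp_rot: [0.707, 0.708, -0.0, 0.002]
contact_force: [-1.8, -0.5, 9.3]
grip_width: 0.005
finger_force: 5.0
```

jog_arm(motion=[{"xyz": [0,0,0.001],"yaw": 0},{"xyz": [0,0,0],"yaw": 0},{"xyz": [0,0,0],"yaw": 0}])

```text
time: 4.1
tcp_pos: [0.4473, -0.319, 0.1769]
tcp_rot: [0.707, 0.708, -0.0, 0.002]
contact_force: [-2.9, 0.0, 15.9]
grip_width: -0.003
finger_force: 7.5
```

```bash
python3 - <<'E'
from h import *
f=grab('scene'); save(f,'press',(60,180,260,340),4)
E
```

```text
(no output)
```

View pics/press.png

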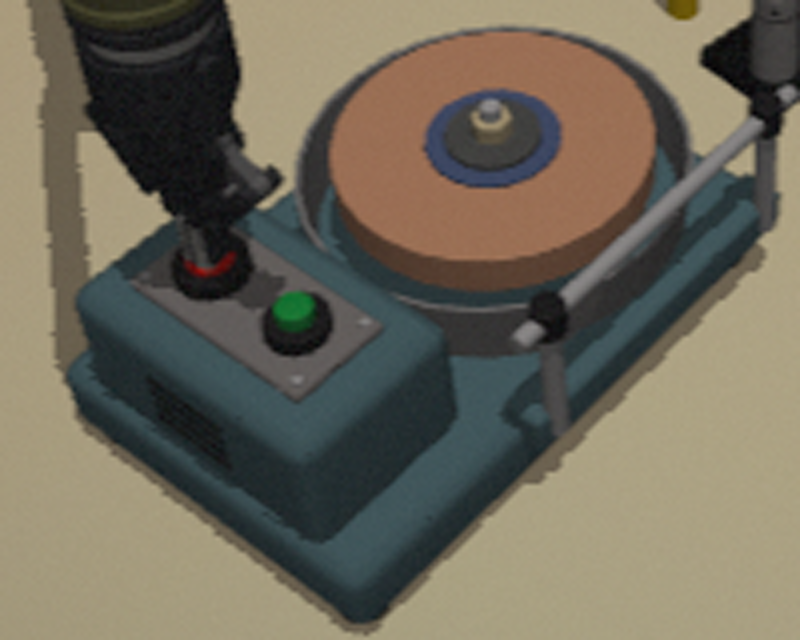

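jog_arm(motion=[{"xyz": [0,0,-0.02],"yaw": 0},{"xyz": [0,0,-0.045],"yaw": 0},{"xyz": [0.045,0.0074,0],"yaw": 0},{"xyz": [0.045,0.0074,0],"yaw": 0},{"xyz": [0.045,0.0074,0],"yaw": 0},{"xyz": [0.045,0.0074,0],"yaw": 0},{"xyz": [0.045,0.0074,0],"yaw": 0},{"xyz": [0.045,0.0074,0],"yaw": 0},{"xyz": [0.045,0.0074,0],"yaw": 0},{"xyz": [0.045,0.0074,0],"yaw": 0},{"xyz": [0.045,0.0074,0],"yaw": 0},{"xyz": [0.045,0.0074,0],"yaw": 0},{"xyz": [0,0,0.04],"yaw": 0},{"xyz": [0,0,0.04],"yaw": 0},{"xyz": [0,0,0],"yaw": 0}], hand=0.06)

```text
time: 5.65
tcp_pos: [0.5151, 0.1322, 0.1541]
tcp_rot: [0.706, 0.708, -0.005, -0.003]
contact_force: [-1.0, -1.0, -0.1]
grip_width: 0.704
finger_force: 0.0
```

jog_arm(motion=[{"xyz": [0,0.006,0.03],"yaw": 0},{"xyz": [0,0,0.035],"yaw": 0},{"xyz": [0,0,0.037],"yaw": 0},{"xyz": [0,0,0],"yaw": 0},{"xyz": [0,0,0],"yaw": 0}])

```text
time: 6.15
tcp_pos: [0.5265, 0.1317, 0.0576]
tcp_rot: [0.707, 0.707, 0.0, -0.0]
contact_force: [0.3, -0.1, 0.3]
grip_width: 0.7
finger_force: 0.0
```

jog_arm(motion=[{"xyz": [0,0,0],"yaw": 0},{"xyz": [0,0,0],"yaw": 0},{"xyz": [0,0,0],"yaw": 0},{"xyz": [0,0,0],"yaw": 0}], hand=0.02, force=40)

```text
time: 6.55
tcp_pos: [0.5268, 0.132, 0.0588]
tcp_rot: [0.707, 0.707, 0.001, 0.001]
contact_force: [-2.3, -1.0, 6.8]
grip_width: 0.407
finger_force: 37.6
```

jog_arm(motion=[{"xyz": [0,0,-0.02],"yaw": 0},{"xyz": [0,0,-0.04],"yaw": 0},{"xyz": [0,0,-0.04],"yaw": 0},{"xyz": [0,0,-0.035],"yaw": 0},{"xyz": [-0.037,-0.0056,-0.03],"yaw": 0},{"xyz": [-0.037,-0.0056,-0.01],"yaw": 0},{"xyz": [-0.037,-0.0056,0],"yaw": 0},{"xyz": [-0.037,-0.0056,0],"yaw": 0},{"xyz": [-0.037,-0.0056,0],"yaw": 0},{"xyz": [-0.037,-0.0056,0],"yaw": 0},{"xyz": [-0.037,-0.0056,0],"yaw": 0},{"xyz": [0,0,0],"yaw": 0},{"xyz": [0,0,0],"yaw": 0}])

```text
time: 7.85
tcp_pos: [0.4868, -0.128, 0.2322]
tcp_rot: [0.708, 0.706, 0.001, 0.0]
contact_force: [0.6, 0.7, -2.4]
grip_width: 0.389
finger_force: 42.6
```

```bash
python3 - <<'E'
from h import *
fs=[grab('scene') for _ in range(4)]
f=fs[0]; f['color']=np.mean([x['color'] for x in fs],0).astype(np.uint8); pickle.dump(f,open('pics/hov.pkl','wb'))
save(f,'hover',(140,130,240,230),6)
print(arm.read_state()['tcp_pos'])
# project predicted spindle tip & socket bottom
K=np.array(f['intrinsics']);M=R.from_quat(f['attitude']).as_matrix()
pr=lambda p:(lambda q:(K@q/q[2])[:2].round(1))(M.T@(np.array(p)-f['xyz']))
print('flange',pr([.4877,-.1302,.130]),'tip',pr([.4877,-.1302,.153]))
# flange edge from first frame: dark disc
E
```

```text
[ 0.48701517 -0.12615841  0.23158095]
flange [183.3 212.1] tip [182.6 205.3]
```

View pics/hover.png

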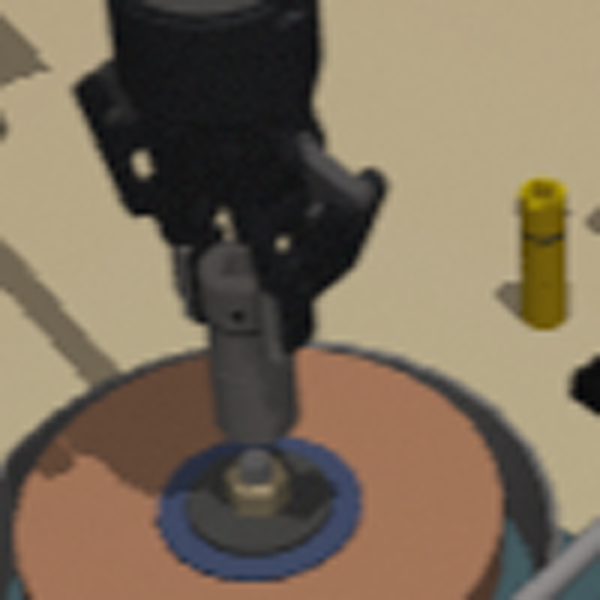

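```bash
cat > m.py <<'E'
from h import *
from scipy.optimize import least_squares
def plane(f,u,v,z):
    K=np.array(f['intrinsics']);M=R.from_quat(f['attitude']).as_matrix()
    d=np.stack([(u-K[0,2])/K[0,0],(v-K[1,2])/K[1,1],np.ones_like(u,float)],-1)@M.T
    return np.array(f['xyz'])+d*((z-f['xyz'][2])/d[...,2])[...,None]
def disc(f,u0,v0,zs=.128):
    c=f['color'].astype(float);H,W=c.shape[:2];U,V=np.meshgrid(np.arange(W),np.arange(H))
    m=(c[...,0]>1.25*c[...,2]).astype(np.uint8)  # wheel pink
    X=plane(f,U,V,zs)
    inside=(np.hypot(U-u0,V-v0)<45)&(m==0)
    n,l=cv2.connectedComponents(inside.astype(np.uint8)); k=inside&(l==l[int(v0)+4,int(u0)])
    cs,_=cv2.findContours(k.astype(np.uint8),cv2.RETR_EXTERNAL,cv2.CHAIN_APPROX_NONE);q=max(cs,key=cv2.contourArea)[:,0]
    p=plane(f,q[:,0],q[:,1],zs)[:,:2]
    s=least_squares(lambda a:np.hypot(*(p-a[:2]).T)-a[2],[*p.mean(0),.04],loss='soft_l1',f_scale=.001)
    return s.x,len(q)
def sock(f,c0,zlo,zhi,r=.017):
    P=cloud(f);p=P[(P[...,2]>zlo)&(P[...,2]<zhi)&(np.hypot(P[...,0]-c0[0],P[...,1]-c0[1])<.03)]
    s=least_squares(lambda a:np.hypot(p[:,0]-a[0],p[:,1]-a[1])-r,c0,loss='soft_l1',f_scale=.002)
    return s.x,len(p),np.std(s.fun)
E
python3 - <<'E'
from m import *
s=last('scene');t=last('top');h=last('hov')
import sys
print('disc top',disc(t,328,234)); 
f0=pickle.load(open('pics/hov.pkl','rb'))
print('disc scene(hover, occluded)',disc(f0,183,212))
for z in((.18,.205),(.18,.195),(.195,.21)): print('held',sock(h,[.487,-.128],*z))
P=cloud(h);w=(np.hypot(P[...,0]-.487,P[...,1]+.128)>.07)&(np.hypot(P[...,0]-.487,P[...,1]+.128)<.095)&(abs(P[...,2]-.125)<.02);print('wheel z scene',np.median(P[...,2][w]))
n=(np.hypot(P[...,0]-.487,P[...,1]+.128)<.02)
for z in((.146,.153,.007),):print('spindle',sock(h,[.487,-.13],*z))
for z in((.132,.142),):print('nut',sock(h,[.487,-.13],*z,r=.0118))
print(arm.read_state()['tcp_pos'])
E
```

```text
Traceback (most recent call last):
  File "m.py", line 13, in disc
    cs,_=cv2.findContours(k.astype(np.uint8),cv2.RETR_EXTERNAL,cv2.CHAIN_APPROX_NONE);q=max(cs,key=cv2.contourArea)[:,0]
                                                                                        ~~~^^^^^^^^^^^^^^^^^^^^^^^^
ValueError: max() iterable argument is empty
```

```bash
sed -i 's/int(v0)+4/int(v0)+10/' m.py
python3 - <<'E'
from m import *
t=last('top');h=last('hov')
print('disc top',disc(t,328,233)); 
print('disc scene(hover, occluded)',disc(h,183,212))
for z in((.18,.205),(.18,.195),(.195,.21)): print('held',sock(h,[.487,-.128],*z))
print('spindle',sock(h,[.487,-.13],.146,.153,.007))
print('nut',sock(h,[.487,-.13],.132,.142,r=.0118))
E
```

```text
disc top (array([ 0.48618607, -0.12974983,  0.04145308]), 89)
disc scene(hover, occluded) (array([ 0.49824928, -0.1415247 ,  0.11497184]), 280)
held (array([ 0.48859494, -0.12812362]), 114, np.float64(0.001357055488741944))
held (array([ 0.48858545, -0.12838726]), 70, np.float64(0.0012414576279185516))
held (array([ 0.48856125, -0.12764538]), 65, np.float64(0.0014062967962220432))
spindle (array([ 0.48719829, -0.13141328]), 21, np.float64(0.0017351336945989346))
nut (array([ 0.48740441, -0.13084384]), 43, np.float64(0.0034022282981332023))
```

jog_arm(motion=[{"xyz": [-0.003,-0.001,0.01],"yaw": 0},{"xyz": [0,0,0.01],"yaw": 0},{"xyz": [0,0,0.008],"yaw": 0},{"xyz": [0,0,0.003],"yaw": 0},{"xyz": [0,0,0.002],"yaw": 0},{"xyz": [0,0,0],"yaw": 0},{"xyz": [0,0,0],"yaw": 0}])

```text
time: 8.75
tcp_pos: [0.4862, -0.1304, 0.1985]
tcp_rot: [0.707, 0.707, 0.0, 0.0]
contact_force: [-0.0, -0.3, -2.9]
grip_width: 0.388
finger_force: 42.5
```

jog_arm(motion=[{"xyz": [0,0,0.001],"yaw": 0},{"xyz": [0,0,0.001],"yaw": 0},{"xyz": [0,0,0],"yaw": 0}])

```text
time: 9.05
tcp_pos: [0.486, -0.1303, 0.1964]
tcp_rot: [0.707, 0.707, 0.0, 0.0]
contact_force: [-1.0, 0.0, -2.8]
grip_width: 0.387
finger_force: 42.5
```

jog_arm(motion=[{"xyz": [0,0,0.001],"yaw": 0},{"xyz": [0,0,0.001],"yaw": 0},{"xyz": [0,0,0],"yaw": 0}])

```text
time: 9.35
tcp_pos: [0.4859, -0.1302, 0.1941]
tcp_rot: [0.707, 0.707, -0.0, -0.0]
contact_force: [-0.1, 0.1, -2.6]
grip_width: 0.383
finger_force: 42.5
```

jog_arm(motion=[{"xyz": [0,0,0.001],"yaw": 0},{"xyz": [0,0,0.001],"yaw": 0},{"xyz": [0,0,0],"yaw": 0}])

```text
time: 9.65
tcp_pos: [0.4859, -0.1302, 0.1921]
tcp_rot: [0.707, 0.707, -0.0, -0.0]
contact_force: [0.6, 0.1, -2.7]
grip_width: 0.383
finger_force: 42.5
```

jog_arm(motion=[{"xyz": [0,0,0.001],"yaw": 0},{"xyz": [0,0,0.001],"yaw": 0},{"xyz": [0,0,0],"yaw": 0}])

```text
time: 9.95
tcp_pos: [0.4859, -0.1302, 0.1901]
tcp_rot: [0.707, 0.707, -0.0, -0.0]
contact_force: [-1.1, 0.3, -2.6]
grip_width: 0.384
finger_force: 42.5
```

jog_arm(motion=[{"xyz": [0,0,0.001],"yaw": 0},{"xyz": [0,0,0.001],"yaw": 0},{"xyz": [0,0,0.001],"yaw": 0},{"xyz": [0,0,0],"yaw": 0}])

```text
time: 10.35
tcp_pos: [0.486, -0.1303, 0.1874]
tcp_rot: [0.707, 0.707, -0.0, 0.0]
contact_force: [-0.7, 0.1, -2.2]
grip_width: 0.384
finger_force: 42.8
```

```bash
python3 - <<'E'
from m import *
fs=[grab('scene') for _ in range(2)]
h=fs[0]; save(h,'fit',(150,150,220,230),8)
for z in((.15,.175),): print('held',sock(h,[.487,-.13],*z))
print(arm.read_state()['contact_force'])
E
```

```text
held (array([ 0.48748534, -0.13039196]), 97, np.float64(0.0015071570432613217))
[-0.56650608 -0.71270271 -1.94804311]
```

View pics/fit.png

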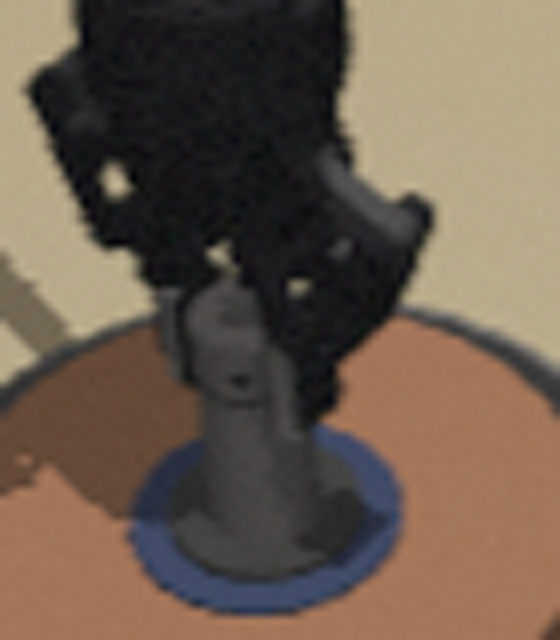

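The socket sits over the nut: the nut is swallowed and the rim (crop 260,545) is almost on the flange. I'll lower it to contact.

jog_arm(motion=[{"xyz": [0,0,0.001],"yaw": 0},{"xyz": [0,0,0.001],"yaw": 0},{"xyz": [0,0,0],"yaw": 0},{"xyz": [0,0,0.001],"yaw": 0},{"xyz": [0,0,0],"yaw": 0}])

```text
time: 10.95
tcp_pos: [0.4861, -0.1304, 0.1872]
tcp_rot: [0.707, 0.707, 0.0, 0.001]
contact_force: [-6.5, 1.4, 17.8]
grip_width: 0.39
finger_force: 44.8
```

```bash
python3 - <<'E'
from m import *
fs=[grab('scene') for _ in range(3)]
P=np.median([cloud(f) for f in fs],0);c=fs[0]['color'].astype(int)
d=np.hypot(P[...,0]-.4873,P[...,1]+.1308)
fl=(d>.021)&(d<.029)&(P[...,2]<.14)&(c.max(-1)<110)&(abs(c[...,0]-c[...,2])<15); print('flange z',np.median(P[fl][:,2]),fl.sum())
wh=(d>.06)&(d<.09)&(c[...,0]>1.25*c[...,2])&(P[...,2]<.14);print('wheel z',np.median(P[wh][:,2]),wh.sum())
m=(d<.02);v,u=np.nonzero(m&(P[...,2]>.195)&(P[...,2]<.22))
tp=P[149+0:150+60,150:220];q=P[m&(P[...,2]>.2)&(P[...,2]<.216)];print('z hist',np.histogram(P[m][:,2],bins=np.arange(.12,.24,.005)))
# image-based: hole pixel -> z at front of socket
K=np.array(fs[0]['intrinsics']);M=R.from_quat(fs[0]['attitude']).as_matrix()
pr=lambda p:(lambda q:(K@q/q[2])[:2].round(1))(M.T@(np.array(p)-fs[0]['xyz']))
for s in(.130,.135,.140):print(s,'hole',pr([.4873+.012,-.1308-.012,s+.068]),'rimfront',pr([.4873+.012,-.1308-.012,s]),'flangefront',pr([.4873+.0212,-.1308-.0212,.130]))
save(fs[0],'fit2',(160,170,210,230),10)
E
```

```text
flange z 0.12856028415967513 117
wheel z 0.1226303524812623 1484
z hist (array([ 0, 25, 26, 20, 16, 22, 24, 21, 22, 14, 15, 15, 14, 17, 16, 19, 22,
       70, 13, 10,  7,  2,  3]), array([0.12 , 0.125, 0.13 , 0.135, 0.14 , 0.145, 0.15 , 0.155, 0.16 ,
       0.165, 0.17 , 0.175, 0.18 , 0.185, 0.19 , 0.195, 0.2  , 0.205,
       0.21 , 0.215, 0.22 , 0.225, 0.23 , 0.235]))
0.13 hole [181.4 196.6] rimfront [183.6 217. ] flangefront [184.  220.8]
0.135 hole [181.2 195.1] rimfront [183.4 215.6] flangefront [184.  220.8]
0.14 hole [181.  193.5] rimfront [183.3 214.1] flangefront [184.  220.8]
```

View pics/fit2.png

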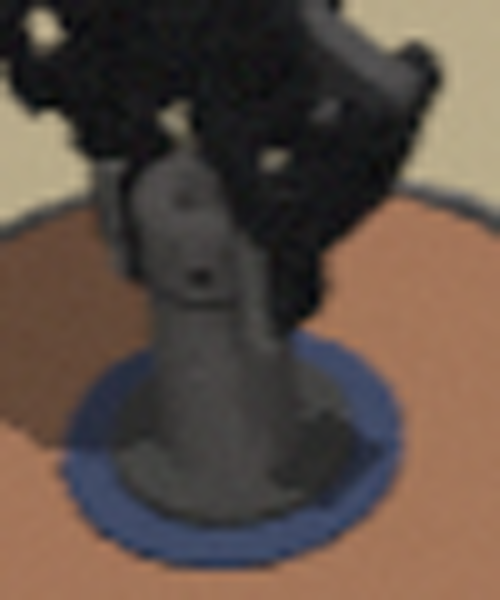

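The hole is at pixel (180, 198), against a predicted (181, 197) for a seated socket. The top is 80 mm above the flange, so it is fully down. Handing in.

```bash
python3 -c "
from station import arm
s=arm.read_state();print(s['time'],s['contact_force'],s['finger_force'],s['tcp_pos']);print(arm.hand_in())"
```

```text
11.1 [-6.45700282  1.5182854  18.83877412] 44.81416583061218 [ 0.48602896 -0.13044291  0.18717366]
the job is handed in; nothing more can be done
None
```

I pressed the red stop button fully down and released it, and the first wide socket I tried fitted: it is held upright, fully down over the nut. I did not touch the other two sockets, the green button, the hammer, the tape measure or the chisel. I handed the job in at about 11 s; no verdict came back.

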